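# Twist the oil filler cap tight on a valve cover

### The arm

A 6-joint arm with a two-finger parallel gripper is mounted at the origin on the work surface. World frame = base frame: x ahead of the robot, y to its left, z up, the work surface at z = 0. Lengths are in m, angles in rad, forces in N, time in s.
With the tool pointing down it reaches from about 0.375 to 0.9 m from the base axis. Payload 3.1 kg.
Tool frame: the origin (TCP) lies midway between the tips of the shut fingers; the grasp point (between the pads) lies robot.grip_depth behind it (robot.grip_depth is the distance from the TCP to the grasp point, in m); z points along the fingers, y is the line along which they close (so a half turn about z gives the same grasp; the last joint's range is limited). The gripper opens to 87 mm and grips with 3 to 60 N. Pads are 19 mm wide; open, the fingers measure 117 mm over their backs; the gripper's body (75 mm by 190 mm) begins 51 mm behind the grasp point.
Start: joints at [-1.498, 0.527, 1.433, -0, 1.181, -0.178], TCP at [0.156, -0.605, 0.223] pointing down, gripper open.
Joint ranges: [-3.08, 3.08], [-0.75, 2.2], [0.22, 2.44], [-1.43, 4.57], [0, 2.65], [-2.85, 2.85]. Speed limits (rad/s): [2.79, 2.79, 3.14, 3.14, 3.14, 3.14].

### API

Orientations are given as a unit quaternion [x, y, z, w].
In Python, from rig import robot gives the robot as it stands.
- The arm moves only by the shell command python3 -m creep 'ROWS' [OPENING] [FORCE]. ROWS is a JSON list of rows, 1 to 20 of them, each of 4 numbers: dx, dy, dz in m, then a turn about the tool's z in rad; each row shifts and turns the commanded pose from where the row before left it, along the tool's axes as they then stand; what a row does not reach is not made up. A row lasts 1/12 s, in which the tool goes at most 0.0417 m and 0.125 rad, less where a joint would pass 70% of its speed; a pose out of reach is approached as far as the arm can. OPENING is the finger opening in m, set as the command begins (- or left out keeps the last). The fingers move at their own pace and stop on an object; FORCE is the grip in N (left out, the last holds). Time passes only in rows, so rows that do not move let the fingers close. It prints the time, the measured TCP pose, the force, the opening and the grip force at its end. Input that does not fit is refused with a message, and nothing moves.
- robot.get_obs(): the state, without advancing time (a new reading comes with each control period).
- robot.camera(name): name is "scene" or "top" or "wrist"; returns a dict with "img" (400x640x3 uint8, red, green, blue), "fx", "fy", "cx", "cy" (pixels), "xyz" and "attitude" of the camera in the world. Camera axes: x right, y down, z forward; pixel columns grow to the right and rows downward; lengths in m; the calibration is good to about 2 mm. A picture is of the moment at which its call begins. There is no depth.
- robot.hand_in(): hands the job in; it is judged then, once.
The state is a dict: "time": time; "q": joint angles; "joint_velocities": joint speeds; "joint_torque": joint torques, N m; "position": TCP position; "tool_rot": TCP orientation; "ft_force": force on the tool from outside, world axes, zero at the start; "moment": the same for the moment, N m; "grip_width": finger opening in m; "grip_force": force on a finger pad.
Only numpy, scipy, OpenCV 4.12 (cv2) and the standard library are available. Lean on these libraries where they do the work, as an engineer would, in place of code of your own. Each camera call takes 0.05 s, during which the arm holds its last target. There are 200 camera calls.

### The job

Close up the valve cover on the bench: pick the oil filler cap up out of the parts tray by its yellow bar, feel it into the loosely fitted filler neck with its two pins in the two slots, press it gently down onto the springy red seal and twist it clockwise until it comes up tight against its stop, then let go. Feel for the stop and do not force the cap down or past it, and leave everything else on the bench where it is.

Things in the scene. Friction and masses are not known exactly. Their poses are not given: they have to be found in the camera images.
- cap: Oil filler cap, upright in the tray. Origin: centre of its flat underside, z up. From the bottom: grey plug 46 mm across, 22 mm tall, foot edge bevelled 0.5 mm; black flange 80 mm across, 8 mm thick; on top a yellow bar 60 mm long (x), 16 mm wide (y), 28 mm tall (30 to 58 mm above the underside). The bar is in line with the pins; the cap is the same after half a turn. 120 to 260 g.
- cap_grip (a point): Point on the cap's axis inside the yellow bar, 53 mm above the plug's underside, where to pinch the bar across its 16 mm width from above; axes as the cap's.
- cap_pin (a point): Tip of one of the two steel pins, 6 mm thick, that stick out of the plug along +x and -x of the cap, 6 mm above its underside, each to 29 mm from the axis.
- cover: Fixed aluminium valve cover, about 330 x 200 mm, 75 mm high, with a bright filler neck on top. Origin at bench level, z up; the cover reaches from x = -115 to +215 mm and 100 mm either side in y. The neck is a ring 67 mm across outside with a bore of 49 mm (the plug has 1.5 mm play all round), clear down to the cover's top. Cover and tray may swap sides.
- mouth (a point): Nominal centre of the neck's mouth, level with its lip's top, 103 mm above the bench; axes as the cover's. The neck is fitted with play: its true axis is up to 3.2 mm off in x and in y, and must be felt for or seen. The cap's underside is 15.5 mm below this point when the flange meets the seal, 17 mm when the pins clear the lip, about 19.3 mm when home.
- slot (a point): Nominal middle of one of the two slots (13 mm wide, 30.5 mm from the axis) in the neck's 8 mm thick lip, at x and -x. From each a cam track under the lip leads clockwise from above: level, then 3 mm down over 30 degrees, then level for 10 degrees to a hard stop. The stop lies 50 to 80 degrees past the slot, unseen, new each time (twist up to 0.9 N m before it, rising sharply at it).
- seal (a joint): Red spring-loaded rubber seal ring round the neck, 68 to 80 mm across, its top 6.5 mm above the lip when free. Value: how far it is pressed down, 0 (free) to 0.0062 m (bottomed). It takes 2.5 N to start and 5 N more per mm: about 10 N at 1.5 mm, where the pins clear the lip, about 21 N at 3.8 mm, where the cap is home and stays by itself. It drags on the turning flange.
- tray: Fixed steel parts tray 250 x 240 mm, open, walls 16 mm high, floor 4 mm thick; origin at the centre of its underside. The cap, a socket and a spark plug are in it.
- socket: Steel socket, 26 mm across, 36 mm tall, in the tray; a bystander.
- spark_plug: Spark plug lying in the tray, about 66 mm long; a bystander.
- spray_can: Blue spray can, 64 mm across, 190 mm tall, at the left; a bystander.
- oil_bottle: Black oil bottle, 80 mm across, 220 mm tall, at the right, near a blue vise; a bystander.
- jar: Small jar, 70 mm across, 80 mm tall, near the far edge; a bystander.
- screwdriver: Red screwdriver lying on the bench at the left; a bystander.
- wrench: Wrench lying near the far edge; a bystander.
Things that resemble listed ones, but are neither listed nor needed, are in the scene too. What is shaped like the cap but green is not meant.

How it is judged:
By the outcome, as a careful person would: the job done as asked, in the order asked, and still so for the second after the job is handed in, with the robot touching nothing.
It also fails if it takes over 72 s, if anything falls off the work surface, if the arm or the gripper's body presses on something with over 40 N, if the wrist force passes 120 N, or if a joint passes its speed limit or range.

## Working session

There is one attempt and no reset: what is moved stays moved. The work goes in short steps, Python scripts to look and compute and a shell command to move; the robot and the scene stay as the last step left them, time stands still between calls to the robot, and variables do not carry over. Pictures are saved under pics/ and viewed, at most 10 in all, crops included, and the job is handed in when it is done.

```bash
mkdir -p pics; ls
python3 - <<'E'
from rig import robot
import cv2,numpy as np
o=robot.get_obs();print(o, robot.grip_depth)
ims=[]
for n in("top","scene"):
    c=robot.camera(n);print(n,{k:v for k,v in c.items() if k!='img'})
    cv2.imwrite(f'pics/{n}0.png',c['img'][:,:,::-1])
E
```

```text
pics
{'time': 0.0, 'q': array([-1.49747480e+00,  5.28469559e-01,  1.43391524e+00, -1.76266178e-05,
        1.18138644e+00, -1.78552613e-01]), 'joint_velocities': array([-0.00043996, -0.00138138, -0.000239  ,  0.00086528, -0.00027504,
        0.00043839]), 'joint_torque': array([-1.18643416e-03, -4.40049076e+01, -1.76591814e+01,  6.33326964e-02,
        5.83714270e-02, -1.73566814e-04]), 'position': array([ 0.1556989 , -0.60453255,  0.22156544]), 'tool_rot': array([ 9.92079393e-01,  1.25607692e-01,  4.91487694e-05, -1.08821465e-03]), 'ft_force': array([ 0.8565996 , -0.52233246, -0.25512282]), 'moment': array([-0.00192032, -0.00987944,  0.00072052]), 'grip_force': 0.0, 'grip_width': 0.08702867240022782} 0.0187
top {'fx': 370.6643633127474, 'fy': 370.6643633127474, 'cx': 323.4159823120328, 'cy': 198.52218967169884, 'xyz': array([0.45653975, 0.0094224 , 1.31566589]), 'attitude': array([ 0.7079721 , -0.70493478,  0.02463167, -0.03515318])}
scene {'fx': 462.5485031489913, 'fy': 462.5485031489913, 'cx': 316.7365360342221, 'cy': 190.7006430291929, 'xyz': array([ 1.43139758, -0.74391459,  0.81274483]), 'attitude': array([ 0.79354868,  0.35905527, -0.20144859, -0.44808288])}
```

View pics/top0.png

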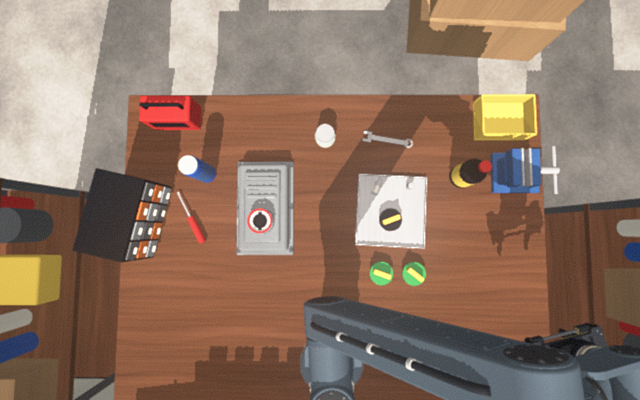

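View pics/scene0.png

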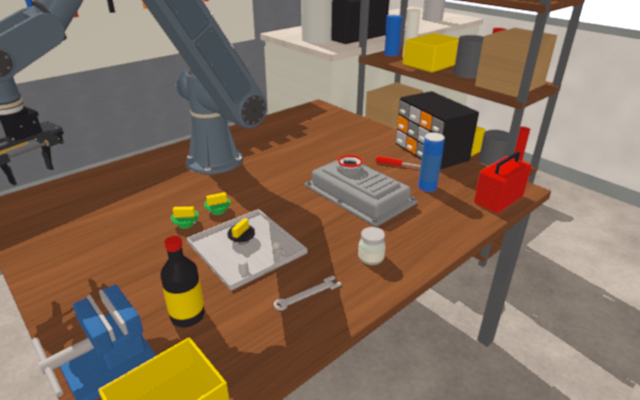

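The black-and-yellow cap in the tray is at top (391,219), and at (241,230) in the scene view. The green lookalikes at top (381,273) and (414,273) are on the bare bench, so the black-flanged one in the tray fits the description. The cover neck is at top (261,221). I'll confirm the cap in one crop and measure.

```bash
cat > h.py <<'E'
from rig import robot
import cv2,numpy as np
from scipy.spatial.transform import Rotation as R
def ray(c,uv,z):
    uv=np.atleast_2d(np.array(uv,float))
    d=np.c_[(uv[:,0]+0-c['cx'])/c['fx'],(uv[:,1]-c['cy'])/c['fy'],np.ones(len(uv))]
    d=R.from_quat(c['attitude']).apply(d); p=np.array(c['xyz'])
    return p+d*((z-p[2])/d[:,2])[:,None]
def mask(c,lo,hi,box):
    h=cv2.cvtColor(c['img'],cv2.COLOR_RGB2HSV); m=cv2.inRange(h,lo,hi)
    k=np.zeros_like(m);k[box[1]:box[3],box[0]:box[2]]=255
    return m&k
def red(c,box):
    return mask(c,(0,110,70),(9,255,255),box)|mask(c,(171,110,70),(180,255,255),box)
def big(m): return max(cv2.findContours(m,0,cv2.CHAIN_APPROX_NONE)[0],key=cv2.contourArea)
def bar(c,box,z):
    m=mask(c,(20,110,90),(36,255,255),box);k=big(m)
    p=ray(c,k.reshape(-1,2),z)[:,:2]*1000
    return cv2.minAreaRect(p.astype(np.float32)), cv2.minAreaRect(k)
def tool(target,yaw_cur=None):
    o=robot.get_obs();r=R.from_quat(o['tool_rot'])
    return r.inv().apply(np.array(target)-o['position'])
E
python3 - <<'E'
from h import *
c=robot.camera('top')
print('bar',bar(c,(370,200,412,240),.062))
k=big(red(c,(240,200,285,240)));e=cv2.fitEllipse(k);print('seal px',e,'xy',ray(c,e[0],.1095))
g=cv2.inRange(cv2.cvtColor(c['img'],cv2.COLOR_RGB2HSV),(0,0,60),(180,60,255));b=np.zeros_like(g);b[150:265,225:305]=255
k=big(g&b);p=ray(c,k.reshape(-1,2),.0)[:,:2]*1000
print('cover',cv2.minAreaRect(p.astype(np.float32)))
i=c['img'][140:300,220:440,::-1]
cv2.imwrite('pics/crop1.png',cv2.resize(i,None,fx=3.6,fy=3.6,interpolation=2))
E
```

```text
bar (((493.4822998046875, -200.1134796142578), (18.75533676147461, 64.00556945800781), 21.21933937072754), ((391.10308837890625, 219.26805114746094), (5.600073337554932, 18.95409393310547), 68.96248626708984))
seal px ((259.2078552246094, 220.18321228027344), (23.832977294921875, 24.304458618164062), 27.439476013183594) xy [[0.48716422 0.23651944 0.1095    ]]
cover ((536.423095703125, 238.85845947265625), (332.1361083984375, 202.85235595703125), 0.6798062920570374)
```

View pics/crop1.png

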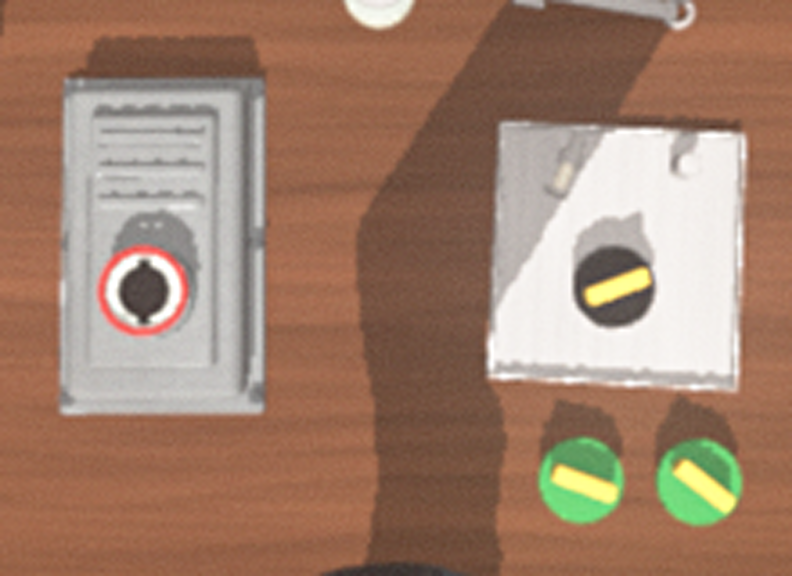

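The crop confirms it: the black flange with the yellow bar at crop (615,286) is the cap. The neck is at crop (143,290), with its slots running up and down in the image, which is world x. Next I'll go above the cap and turn the tool.

```bash
python3 -m creep '[[0.0306,-0.022,0,0],[0.0306,-0.022,0,0],[0.0306,-0.022,0,0],[0.0306,-0.022,0,0],[0.0306,-0.022,0,0],[0.0306,-0.022,0,0],[0.0306,-0.022,0,0],[0.0306,-0.022,0,0],[0.0306,-0.022,0,0],[0.0306,-0.022,0,0],[0.0306,-0.022,0,0],[0.0306,-0.022,0,0],[0.0306,-0.022,0,0],[0.0306,-0.022,0,0],[0,0,0,-0.12],[0,0,0,-0.12],[0,0,0,-0.12],[0,0,0,-0.12],[0,0,0,-0.12],[0,0,0,-0.12]]' 0.087 20
python3 -m creep '[[0,0,0.008,-0.12],[0,0,0.008,-0.12],[0,0,0.008,-0.12],[0,0,0.008,-0.12],[0,0,0.008,-0.12],[0,0,0.008,-0.12],[0,0,0.008,-0.12],[0,0,0.008,-0.13],[0,0,0,0],[0,0,0,0]]'
python3 - <<'E'
from h import *
c=robot.camera('wrist');print(c['xyz'],c['attitude'])
cv2.imwrite('pics/w1.png',c['img'][:,:,::-1])
print(bar(c,(0,0,640,400),.062));print(tool([.4935,-.2001,.0385]),robot.get_obs()['q'])
t=robot.camera('top');cv2.imwrite('pics/t1.png',t['img'][:,:,::-1])
E
```

```text
time: 1.82
position: [0.4937, -0.2, 0.2223]
tool_rot: [0.883, 0.47, -0.0, -0.0]
ft_force: [-0.3, -0.7, 0.1]
grip_width: 0.087
grip_force: 0.0
time: 2.65
position: [0.4936, -0.2, 0.1581]
tool_rot: [0.568, 0.823, 0.0, -0.001]
ft_force: [0.2, 0.5, -0.0]
grip_width: 0.0869
grip_force: 0.0
[ 0.46837072 -0.13119777  0.32039714] [0.97446021 0.17895402 0.02412253 0.13349479]
(((319.4194030761719, -168.45179748535156), (62.96908950805664, 25.87740707397461), 69.95818328857422), ((99.61775970458984, 70.7491455078125), (40.83571243286133, 84.85884857177734), 33.2748908996582))
[ 0.00024707 -0.00036221  0.1200768 ] [-5.94946795e-01  4.93719702e-01  1.72730486e+00  7.38657360e-05
  9.20779362e-01 -9.57989978e-01]
```

View pics/w1.png

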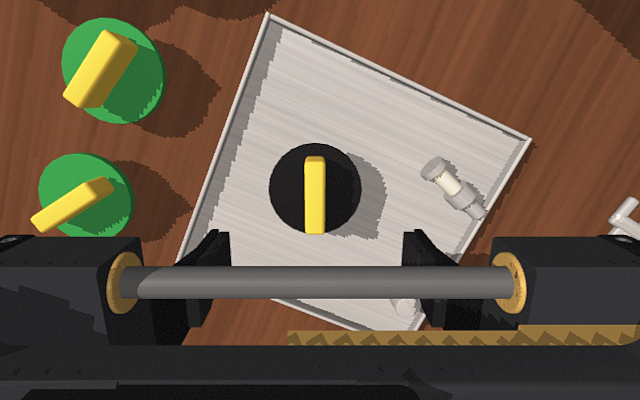

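The wrist view shows the black cap at (315,190), with its bar upright and midway between the fingers. The green lookalikes are at the left, and my mask picked up one of those, so I'll restrict it.

Run:
```python
from h import *
c=robot.camera('wrist')
m=mask(c,(20,110,90),(36,255,255),(270,145,360,240))
# black flange (top z .034) circle
b=mask(c,(0,0,0),(180,255,60),(260,140,365,228))|m
k=big(b);(x,y),r=cv2.minEnclosingCircle(k);print('flange',x,y,r,ray(c,(x,y),.034))
print(bar(c,(270,145,360,240),.062))
```

```text
flange 314.2492980957031 187.15621948242188 45.88881301879883 [[ 0.49350055 -0.20049081  0.034     ]]
(((492.78466796875, -199.5549774169922), (16.025794982910156, 61.93696594238281), 21.209749221801758), ((313.5, 193.5), (77.0, 21.0), 90.0))
```

```bash
python3 -m creep '[[0,0,0.02,0],[0,0,0.02,0],[0,0,0.02,0],[0,0,0.02,0],[0,0,0.02,0],[0,0,0.0146,0],[0,0,0.005,0],[0,0,0,0],[0,0,0,0]]'
python3 -m creep '[[0,0,0,0],[0,0,0,0],[0,0,0,0],[0,0,0,0],[0,0,0,0],[0,0,0,0],[0,0,0,0],[0,0,0,0]]' 0 50
python3 -m creep '[[0,0,-0.005,0],[0,0,-0.01,0],[0,0,-0.02,0],[0,0,-0.03,0],[0,0,-0.03,0],[0,0,-0.03,0],[0,0,-0.025,0],[0,0,0,0],[0,0,0,0]]'
```

```text
time: 3.55
position: [0.4944, -0.2005, 0.0395]
tool_rot: [0.567, 0.824, 0.0, 0.0]
ft_force: [0.1, 0.9, 0.1]
grip_width: 0.0869
grip_force: 0.0
time: 4.22
position: [0.4939, -0.2002, 0.039]
tool_rot: [0.567, 0.824, 0.0, -0.0]
ft_force: [-0.4, -0.8, -0.8]
grip_width: 0.0419
grip_force: 0.0
time: 4.97
position: [0.4948, -0.2008, 0.1913]
tool_rot: [0.567, 0.824, 0.0, 0.002]
ft_force: [-0.6, -0.4, -0.3]
grip_width: 0.0003
grip_force: 0.0
```

The fingers are slow and hadn't closed before I lifted. I'll reopen them and check where the cap is.

```bash
python3 -m creep '[[0,0,0,0],[0,0,0,0],[0,0,0,0],[0,0,0,0],[0,0,0,0],[0,0,0,0],[0,0,0,0],[0,0,0,0],[0,0,0,0],[0,0,0,0]]' 0.05 50
python3 - <<'E'
from h import *
c=robot.camera('wrist');cv2.imwrite('pics/w2.png',c['img'][:,:,::-1])
m=mask(c,(20,110,90),(36,255,255),(270,125,360,260))
x,y,w,h=cv2.boundingRect(big(m));print(x,y,w,h)
print(bar(c,(270,125,360,260),.062));print(tool([.4933,-.2003,.0385]))
E
```

```text
time: 5.8
position: [0.4939, -0.2003, 0.189]
tool_rot: [0.567, 0.824, 0.0, 0.0]
ft_force: [-0.0, -0.1, -0.2]
grip_width: 0.0491
grip_force: 0.0
305 150 19 71
(((492.7926940917969, -199.95309448242188), (15.854765892028809, 61.90848922729492), 20.99296760559082), ((314.0, 185.0), (70.0, 18.0), 90.0))
[ 0.00018069 -0.0005871   0.15048691]
```

The cap hasn't moved. I'll descend and close fully this time.

```bash
python3 -m creep '[[0,-0.0005,0.03,0],[0,0,0.03,0],[0,0,0.03,0],[0,0,0.025,0],[0,0,0.02,0],[0,0,0.01,0],[0,0,0.005,0],[0,0,0,0],[0,0,0,0]]'
python3 -m creep '[[0,0,0,0],[0,0,0,0],[0,0,0,0],[0,0,0,0],[0,0,0,0],[0,0,0,0],[0,0,0,0],[0,0,0,0],[0,0,0,0],[0,0,0,0],[0,0,0,0],[0,0,0,0]]' 0 50
```

```text
time: 6.6
position: [0.494, -0.2008, 0.0396]
tool_rot: [0.567, 0.824, -0.0, 0.001]
ft_force: [1.0, -0.3, -0.5]
grip_width: 0.05
grip_force: 0.0
time: 7.6
position: [0.4933, -0.2005, 0.0391]
tool_rot: [0.567, 0.824, -0.0, -0.0]
ft_force: [-1.6, -0.7, 3.8]
grip_width: 0.016
grip_force: 50.0
```

Gripped at the bar's 16 mm width with 50 N. Now I'll lift, carry it over beside the neck, and look with the wrist camera.

```bash
python3 -m creep '[[0,0,-0.005,0],[0,0,-0.015,0],[0,0,-0.025,0],[0,0,-0.03,0],[0,0,-0.03,0],[0,0,-0.03,0],[0,0,-0.025,0],[0,0,0,0]]'
python3 -m creep '[[0.015,0.008,0,0],[0.0323,0.0173,0,0],[0.0323,0.0173,0,0],[0.0323,0.0173,0,0],[0.0323,0.0173,0,0],[0.0323,0.0173,0,0],[0.0323,0.0173,0,0],[0.0323,0.0173,0,0],[0.0323,0.0173,0,0],[0.0323,0.0173,0,0],[0.0323,0.0173,0,0],[0.0323,0.0173,0,0],[0.0173,0.0093,0,0]]'
python3 -m creep '[[0,0,0,-0.1215],[0,0,0,-0.1215],[0,0,0,-0.1215],[0,0,0,-0.1215],[0,0,0,-0.1215],[0,0,0,-0.1215],[0,0,0,-0.1215],[0,0,0,-0.1215],[0,0,0,-0.1215],[0,0,0,-0.1215],[0,0,0,0],[0,0,0,0],[0,0,0,0]]'
python3 - <<'E'
from h import *
c=robot.camera('wrist');cv2.imwrite('pics/w3.png',c['img'][:,:,::-1])
o=robot.get_obs();print(o['position'],o['tool_rot'],o['ft_force'],o['moment'],o['q'])
k=big(red(c,(0,0,640,400)));p=ray(c,k.reshape(-1,2),.1095)[:,:2]*1000
print(cv2.fitEllipse(k),cv2.minEnclosingCircle(p.astype(np.float32)),ray(c,cv2.fitEllipse(k)[0],.1095))
E
```

```text
time: 8.27
position: [0.4963, -0.2019, 0.2037]
tool_rot: [0.566, 0.824, 0.0, 0.005]
ft_force: [1.3, -0.9, -2.1]
grip_width: 0.0156
grip_force: 50.0
time: 9.35
position: [0.5476, 0.2398, 0.1971]
tool_rot: [0.566, 0.825, 0.0, -0.001]
ft_force: [1.3, -0.1, -2.5]
grip_width: 0.0156
grip_force: 50.0
time: 10.43
position: [0.548, 0.2357, 0.1979]
tool_rot: [-0.004, 1.0, -0.0, -0.001]
ft_force: [0.2, -0.5, -2.0]
grip_width: 0.0155
grip_force: 50.0
[0.54811648 0.23576081 0.19818663] [-4.07784507e-03  9.99991441e-01 -9.81442603e-05 -6.92774215e-04] [ 4.27043074e-01  2.45199078e-03 -3.22693240e+00] [ 0.08450127 -0.14334483 -0.01127461] [ 2.19030227e-01  5.18178943e-01  1.53016233e+00  1.16754460e-04
  1.09464692e+00 -1.35997540e+00]
((317.9781188964844, 112.449462890625), (113.15074157714844, 116.15274047851562), 2.258344888687134) ((486.4366455078125, 236.4493865966797), 40.77997970581055) [[0.48459759 0.23657401 0.1095    ]]
```

View pics/w3.png

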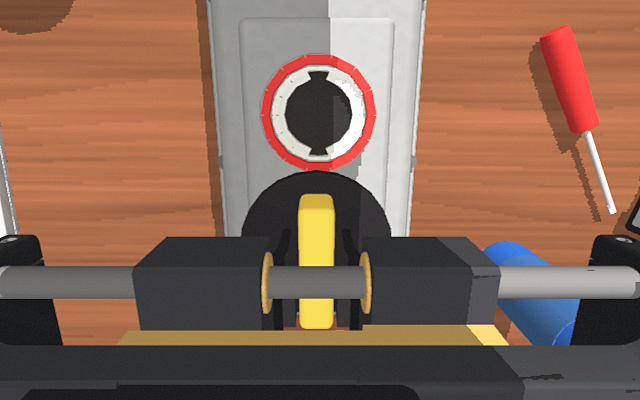

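The view is clear: the neck bore is at (318,113), with slots at (318,76) and (318,152), and the held cap's flange arc tops out at (316,170). I'll measure the bore, the slot direction and the cap in the hand.

Run:
```python
from h import *
from scipy.optimize import least_squares
def circ(p,r=None,x0=None):
    x0=list(p.mean(0) if x0 is None else x0)
    if r: f=lambda v:np.hypot(p[:,0]-v[0],p[:,1]-v[1])-r; v=least_squares(f,x0,loss='soft_l1',f_scale=.3).x; return v,np.std(f(v))
    f=lambda v:np.hypot(p[:,0]-v[0],p[:,1]-v[1])-v[2]; v=least_squares(f,x0+[25],loss='soft_l1',f_scale=.3).x; return v,np.std(f(v))
c=robot.camera('wrist');o=robot.get_obs()
m=cv2.inRange(cv2.cvtColor(c['img'],cv2.COLOR_RGB2HSV),(0,0,0),(180,255,90))
b=np.zeros_like(m);cv2.circle(b,(318,112),48,255,-1);k=big(m&b).reshape(-1,2)
p=ray(c,k,.103)[:,:2]*1000
v,_=circ(p);d=p-v[:2];r=np.hypot(*d.T);print('bore all',v,_, r.max())
q=p[r<26.5];print('bore',circ(q))
s=d[r>28];a=np.degrees(np.arctan2(s[:,1],s[:,0]));
for S in(s[s[:,0]>0],s[s[:,0]<0]): print('slot',S.mean(0)+v[:2],len(S),S[:,1].min(),S[:,1].max())
# flange arc in hand
z=o['position'][2]-.0351+.030
f=cv2.inRange(cv2.cvtColor(c['img'],cv2.COLOR_RGB2HSV),(0,0,0),(180,255,75))
e=[]
for u in list(range(255,378,4)):
    col=f[160:235,u];j=np.argmax(col>0)
    if col[j]:e.append((u,160+j-.5))
P=ray(c,e,z)[:,:2]*1000;print('flange',circ(P,40.,o['position'][:2]*1000),'tcp',o['position'])
w=red(c,(0,0,640,400));k=big(w).reshape(-1,2);print('seal outer',circ(ray(c,k,.1095)[:,:2]*1000))
```

```text
bore all [485.85589528 236.5449814   23.74912807] 2.2183326038057687 29.60957417536397
bore (array([485.85420011, 236.54714825,  23.57304002]), np.float64(0.5846230238039376))
slot [514.81886015 236.91618816] 19 -5.592684285366772 6.324809114611838
slot [457.18882156 236.01503044] 22 -7.215100630289356 6.108865320696708
flange (array([549.47619635, 235.72343528]), np.float64(0.3315234673846175)) tcp [0.54828676 0.23577917 0.19841409]
seal outer (array([486.3221396 , 236.60942495,  39.87885808]), np.float64(0.48178360437948076))
```

The neck axis is about (0.4860, 0.2366) and the slots sit at 0.9°. The cap sits within about 1 mm of the TCP. I'll move over the mouth and down to just above the lip.

```bash
python3 -m creep '[[0.01,0,0,0],[0.02,0.0008,0,0],[0.02,0,0,0],[0.0125,0,0,-0.005],[0,0,0.01,0],[0,0,0.02,0],[0,0,0.015,0],[0,0,0.007,0],[0,0,0,0],[0,0,0,0],[0,0,0,0]]'
python3 - <<'E'
from h import *
o=robot.get_obs();print(tool([.4853,.2366,.142])*1000,o['position'],o['ft_force'],o['moment'],o['joint_torque'])
E
```

```text
time: 11.45
position: [0.4869, 0.2361, 0.1475]
tool_rot: [-0.007, 1.0, 0.0, 0.001]
ft_force: [0.1, -0.2, -2.1]
grip_width: 0.0158
grip_force: 50.0
[1.64453239 0.48044547 5.51603071] [0.48694251 0.23614187 0.14751853] [ 0.08946292 -0.1904706  -2.0973805 ] [ 0.07196685 -0.10301247  0.00888154] [ 1.00040922e-02 -3.98496652e+01 -1.34246171e+01 -1.55553647e-02
  1.05013086e-01  1.36740458e-03]
```

```bash
python3 -m creep '[[0.0013,0.0005,0.003,0],[0,0,0.003,0],[0,0,0.002,0],[0,0,0.001,0],[0,0,0.001,0],[0,0,0,0],[0,0,0,0]]'
python3 -m creep '[[0,0,0.001,0],[0,0,0.001,0],[0,0,0,0],[0,0,0,0]]'
```

```text
time: 12.03
position: [0.4848, 0.2364, 0.1369]
tool_rot: [-0.008, 1.0, -0.0, -0.0]
ft_force: [-0.1, 0.6, -3.8]
grip_width: 0.0154
grip_force: 50.0
time: 12.37
position: [0.4847, 0.2364, 0.1349]
tool_rot: [-0.008, 1.0, -0.0, -0.0]
ft_force: [-0.2, 1.0, -2.0]
grip_width: 0.0154
grip_force: 50.0
```

The foot is in the bore with no force. Next come the pins.

```bash
python3 -m creep '[[0,0,0.001,0],[0,0,0.001,0],[0,0,0,0],[0,0,0,0]]'
python3 -m creep '[[0,0,0.001,0],[0,0,0.001,0],[0,0,0.001,0],[0,0,0,0],[0,0,0,0]]'
python3 -c "
from h import *
o=robot.get_obs();print(o['position'],o['ft_force'],o['moment'])"
```

```text
time: 12.7
position: [0.4847, 0.2364, 0.1329]
tool_rot: [-0.008, 1.0, -0.0, -0.0]
ft_force: [0.1, -0.2, -2.5]
grip_width: 0.0156
grip_force: 50.0
time: 13.12
position: [0.4847, 0.2364, 0.1299]
tool_rot: [-0.008, 1.0, -0.0, -0.0]
ft_force: [-0.9, -0.4, -2.7]
grip_width: 0.0155
grip_force: 50.0
[0.48469752 0.2364343  0.12985605] [-0.93833237 -0.4365105  -2.66285071] [ 0.08932807 -0.15727559  0.04178734]
```

```bash
python3 -m creep '[[0,0,0.0015,0],[0,0,0.0015,0],[0,0,0.0015,0],[0,0,0.0015,0],[0,0,0,0],[0,0,0,0]]'
python3 -m creep '[[0,0,0.0006,0],[0,0,0.0006,0],[0,0,0.0006,0],[0,0,0,0],[0,0,0,0]]'
python3 -c "
from h import *
o=robot.get_obs();print(o['position'],o['ft_force'],o['moment'])"
```

```text
time: 13.62
position: [0.4847, 0.2364, 0.1238]
tool_rot: [-0.008, 1.0, -0.0, -0.0]
ft_force: [0.8, -0.1, -2.3]
grip_width: 0.0154
grip_force: 50.0
time: 14.03
position: [0.4848, 0.2365, 0.1224]
tool_rot: [-0.008, 1.0, 0.0, 0.0]
ft_force: [-0.9, -0.1, 0.1]
grip_width: 0.0158
grip_force: 50.0
[0.48484178 0.23649187 0.12242962] [-0.91465592 -0.10088892  0.12617015] [ 0.13934541 -0.05639749 -0.04450037]
```

The seal makes contact at TCP z ≈ 0.1224, where the net force starts to rise. I'll press on until about 11–12 N net.

```bash
python3 -m creep '[[0,0,0.0006,0],[0,0,0.0006,0],[0,0,0,0],[0,0,0,0]]'
python3 -m creep '[[0,0,0.0005,0],[0,0,0.0004,0],[0,0,0,0],[0,0,0,0],[0,0,0,0]]' - 60
python3 -c "
from h import *
o=robot.get_obs();print(o['position'],o['ft_force'],o['moment'])"
```

```text
time: 14.37
position: [0.4849, 0.2365, 0.1214]
tool_rot: [-0.008, 1.0, 0.0, 0.0]
ft_force: [-1.4, -0.8, 5.7]
grip_width: 0.0153
grip_force: 50.0
time: 14.78
position: [0.4849, 0.2365, 0.1208]
tool_rot: [-0.008, 1.0, 0.0, 0.0]
ft_force: [-2.0, -1.4, 8.1]
grip_width: 0.0154
grip_force: 60.0
[0.48490497 0.23649934 0.12083397] [-1.95118307 -1.43610387  8.08247163] [0.09214713 0.2740493  0.03951299]
```

```bash
python3 -m creep '[[0,0,0.0004,0],[0,0,0,0],[0,0,0,0.04],[0,0,0,0.04],[0,0,0,0.04],[0,0,0,0.04],[0,0,0,0]]'
python3 -c "
from h import *
o=robot.get_obs();print(o['position'],o['ft_force'],o['moment'],R.from_quat(o['tool_rot']).as_euler('zyx',degrees=True))"
```

```text
time: 15.37
position: [0.4858, 0.2368, 0.1208]
tool_rot: [0.073, 0.997, 0.0, 0.001]
ft_force: [-1.2, -0.6, 8.8]
grip_width: 0.0156
grip_force: 60.0
[0.48579074 0.23676719 0.12075751] [-1.15017809 -0.64975333  8.76045648] [0.12313107 0.09426225 0.15578718] [-1.71680410e+02  1.56084393e-01 -1.79969063e+02]
```

```bash
cat > s.py <<'E'
from h import *
o=robot.get_obs();r=R.from_quat(o['tool_rot']);x=r.apply([1,0,0])
a=np.degrees(np.arctan2(x[1],x[0]))%360
print('t%.2f turned %.1f'%(o['time'],180.9-a),'pos',(o['position']*1000).round(2),'F',o['ft_force'].round(1),'M',o['moment'].round(3),'q6',o['q'][5].round(2))
E
python3 -m creep '[[0,0,0.0002,0.04],[0,0,0,0.04],[0,0,0,0.04],[0,0,0,0.04],[0,0,0,0]]' >/dev/null; python3 s.py
python3 -m creep '[[0,0,0,0.04],[0,0,0,0.04],[0,0,0,0]]' >/dev/null; python3 s.py
```

```text
t15.78 turned 18.4 pos [486.08 237.08 120.7 ] F [-1.1  1.7  8.8] M [0.247 0.091 0.126] q6 -1.02
t16.03 turned 23.0 pos [486.09 237.14 120.68] F [-1.1 -0.1  8.5] M [0.321 0.104 0.193] q6 -0.94
```

The cap turns freely well past the slot play, so the pins are under the lip. I'll keep twisting in small steps and watch the force.

```bash
python3 -m creep '[[0,0,0,0.04],[0,0,0,0.04],[0,0,0,0]]' >/dev/null; python3 s.py
python3 -m creep '[[0,0,0,0.04],[0,0,0,0.04],[0,0,0,0]]' >/dev/null; python3 s.py
python3 -m creep '[[0,0,0,0.04],[0,0,0,0]]' >/dev/null; python3 s.py
```

```text
t16.28 turned 27.6 pos [486.15 237.2  120.7 ] F [-1.1  0.6  8.1] M [0.311 0.151 0.169] q6 -0.86
t16.53 turned 32.1 pos [486.19 237.18 120.64] F [-0.6  0.7  7.6] M [0.31  0.049 0.161] q6 -0.78
t16.70 turned 34.4 pos [486.16 237.16 120.53] F [-1.2  2.2  7.4] M [0.244 0.032 0.284] q6 -0.74
```

The cam slope is starting to pull the cap down, with z dropping and Fz falling. I'll follow it at about 0.2 mm per 2.3°.

```bash
python3 -m creep '[[0,0,0.0002,0.04],[0,0,0.0002,0.04],[0,0,0,0]]' >/dev/null; python3 s.py
python3 -m creep '[[0,0,0.0002,0.04],[0,0,0.0002,0.04],[0,0,0,0]]' >/dev/null; python3 s.py
python3 -m creep '[[0,0,0.0003,0.04],[0,0,0.0002,0.04],[0,0,0,0]]' >/dev/null; python3 s.py
```

```text
t16.95 turned 39.0 pos [486.18 237.18 120.14] F [-0.2  1.1  6.7] M [0.351 0.028 0.196] q6 -0.66
t17.20 turned 43.6 pos [486.24 237.2  119.79] F [-1.3  1.4  7.4] M [ 0.241 -0.006  0.244] q6 -0.58
t17.45 turned 48.1 pos [486.3  237.2  119.36] F [-1.2  2.2  7.8] M [0.261 0.066 0.332] q6 -0.5
```

```bash
python3 -m creep '[[0,0,0.0002,0.04],[0,0,0.0002,0.04],[0,0,0,0]]' >/dev/null; python3 s.py
python3 -m creep '[[0,0,0.0002,0.04],[0,0,0.0002,0.04],[0,0,0,0]]' >/dev/null; python3 s.py
python3 -m creep '[[0,0,0.0001,0.04],[0,0,0,0]]' >/dev/null; python3 s.py
```

```text
t17.70 turned 52.7 pos [486.4  237.24 119.04] F [-0.7  0.8  8.9] M [0.295 0.082 0.339] q6 -0.42
t17.95 turned 57.3 pos [486.51 237.37 118.71] F [0.1 1.1 8.5] M [0.385 0.054 0.387] q6 -0.34
t18.12 turned 59.6 pos [486.6  237.4  118.66] F [-0.9  2.5  7.8] M [0.336 0.032 0.423] q6 -0.3
```

The cap has levelled out at about the home depth of 118.7 mm. Now I'll feel for the stop.

```bash
for i in 1; do python3 -m creep '[[0,0,0,0.03],[0,0,0,0.03],[0,0,0,0]]' >/dev/null; python3 s.py; done
python3 -m creep '[[0,0,0,0.03],[0,0,0,0]]' >/dev/null; python3 s.py
python3 -m creep '[[0,0,0,0.02],[0,0,0,0]]' >/dev/null; python3 s.py
python3 -m creep '[[0,0,0,0.02],[0,0,0,0]]' >/dev/null; python3 s.py
```

```text
t18.37 turned 63.0 pos [486.69 237.53 118.59] F [0.1 3.2 8.7] M [ 0.429 -0.042  0.449] q6 -0.24
t18.53 turned 64.7 pos [486.75 237.57 118.59] F [-1.   2.3  7.9] M [0.44  0.012 0.431] q6 -0.21
t18.70 turned 65.8 pos [486.72 237.54 118.57] F [-0.7  2.   7.9] M [0.419 0.04  0.572] q6 -0.19
t18.87 turned 66.9 pos [486.65 237.47 118.57] F [-0.   1.7  8. ] M [0.381 0.031 0.622] q6 -0.17
```

```bash
python3 -m creep '[[0,0,0,0.015],[0,0,0,0],[0,0,0,0]]' >/dev/null; python3 s.py
python3 -m creep '[[0,0,0,0.015],[0,0,0,0],[0,0,0,0]]' >/dev/null; python3 s.py
```

```text
t19.12 turned 67.7 pos [486.51 237.4  118.56] F [-0.9  2.2  8.8] M [0.423 0.045 0.718] q6 -0.16
t19.37 turned 68.6 pos [486.29 237.32 118.54] F [-0.9  1.2  8.6] M [0.373 0.012 0.692] q6 -0.14
```

```bash
python3 -m creep '[[0,0,0,0.02],[0,0,0,0],[0,0,0,0]]' >/dev/null; python3 s.py
python3 -m creep '[[0,0,0,0.02],[0,0,0,0],[0,0,0,0]]' >/dev/null; python3 s.py
python3 - <<'E'
from h import *
c=robot.camera('wrist');cv2.imwrite('pics/w4.png',c['img'][:,:,::-1])
E
```

```text
t19.62 turned 69.8 pos [485.83 237.18 118.55] F [-1.2  1.5  9.5] M [0.339 0.176 0.614] q6 -0.12
t19.87 turned 70.8 pos [485.8  237.1  118.55] F [-2.2  2.1  9.3] M [0.275 0.193 0.925] q6 -0.1
```

View pics/w4.png

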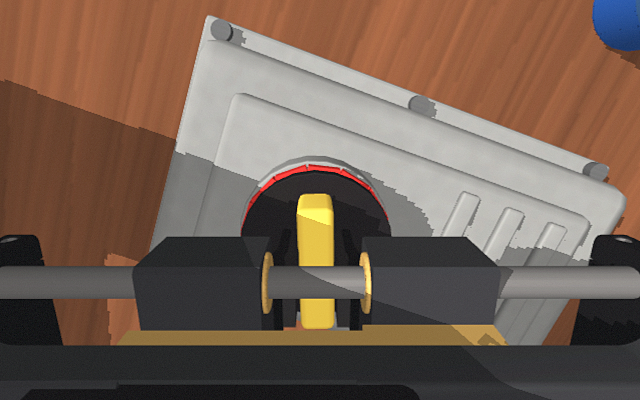

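The bar is still square in the fingers at (316,260), so nothing has slipped, and the flange is down on the seal. Torque has jumped to 0.93, so I'll take a few more small steps to confirm the stop.

```bash
python3 -m creep '[[0,0,0,0.015],[0,0,0,0],[0,0,0,0]]' >/dev/null; python3 s.py
python3 -m creep '[[0,0,0,0.01],[0,0,0,0],[0,0,0,0]]' >/dev/null; python3 s.py
```

```text
t20.17 turned 71.6 pos [485.79 237.09 118.54] F [-1.5  1.5  8.6] M [0.288 0.218 1.053] q6 -0.09
t20.42 turned 72.2 pos [485.76 237.09 118.56] F [-1.4  1.2  9.6] M [0.26  0.215 1.136] q6 -0.08
```

```bash
cat > b.py <<'E'
from h import *
def f(img):
    h=cv2.cvtColor(img,cv2.COLOR_RGB2HSV);m=cv2.inRange(h,(22,110,60),(36,255,255));m[:190]=0;m[325:]=0;m[:,:285]=0;m[:,345:]=0
    L=[];Rr=[];Y=list(range(212,264))+list(range(302,322))
    for y in Y:
        x=np.flatnonzero(m[y]); L.append(x.min());Rr.append(x.max())
    g=lambda v:np.degrees(np.arctan(np.polyfit(Y,v,1)[0])).round(2)
    return g(L),g(Rr),np.mean(L),np.mean(Rr)
for n in('w3','w4'):print(f(cv2.imread(f'pics/{n}.png')[:,:,::-1]))
print(f(robot.camera('wrist')['img']))
E
python3 b.py; python3 s.py
```

```text
(np.float64(1.16), np.float64(-0.96), np.float64(298.5416666666667), np.float64(333.25))
(np.float64(2.4), np.float64(0.26), np.float64(298.30555555555554), np.float64(333.1666666666667))
(np.float64(3.37), np.float64(1.13), np.float64(298.0833333333333), np.float64(333.0138888888889))
t20.47 turned 72.2 pos [485.74 237.07 118.55] F [-1.8  1.   9.1] M [0.297 0.216 1.183] q6 -0.08
```

```bash
python3 -m creep '[[0,0,0,0.015],[0,0,0,0],[0,0,0,0]]' >/dev/null; python3 s.py; python3 b.py|tail -1
```

```text
t20.72 turned 73.0 pos [485.72 237.06 118.54] F [-1.2  1.2  9.3] M [0.219 0.209 1.371] q6 -0.06
(np.float64(3.74), np.float64(1.64), np.float64(298.0138888888889), np.float64(332.9583333333333))
```

The stop is confirmed: torque is 1.37 N m and rising while the cap no longer turns. I'll relax the twist, release and retreat.

```bash
python3 -m creep '[[0,0,0,-0.015],[0,0,0,-0.015],[0,0,0,0],[0,0,0,0]]' >/dev/null; python3 s.py
python3 -m creep '[[0,0,-0.0005,0],[0,0,0,0],[0,0,0,0],[0,0,0,0],[0,0,0,0],[0,0,0,0],[0,0,0,0],[0,0,0,0],[0,0,0,0],[0,0,0,0],[0,0,0,0]]' 0.06 
python3 -m creep '[[0,0,-0.003,0],[0,0,-0.01,0],[0,0,-0.02,0],[0,0,-0.03,0],[0,0,-0.03,0],[0,0,-0.01,0],[-0.02,0,0,0],[-0.03,0,0,0],[-0.02,0,0,0],[0,0,0,0],[0,0,0,0]]'
python3 - <<'E'
from h import *
c=robot.camera('wrist');cv2.imwrite('pics/w5.png',c['img'][:,:,::-1])
E
python3 s.py
```

```text
t21.10 turned 71.4 pos [485.69 237.1  118.54] F [-1.5  1.3  9.5] M [0.286 0.219 0.865] q6 -0.09
time: 22.02
position: [0.4848, 0.2365, 0.1178]
tool_rot: [0.579, 0.815, 0.0, 0.0]
ft_force: [-0.7, -0.5, -0.7]
grip_width: 0.0597
grip_force: 0.0
time: 22.93
position: [0.5079, 0.1697, 0.2209]
tool_rot: [0.58, 0.815, 0.0, -0.0]
ft_force: [0.4, -0.1, 0.5]
grip_width: 0.0597
grip_force: 0.0
t22.98 turned 71.7 pos [507.47 170.43 220.78] F [-0.2 -0.2 -0.6] M [-0.042 -0.097  0.051] q6 -0.22
```

View pics/w5.png

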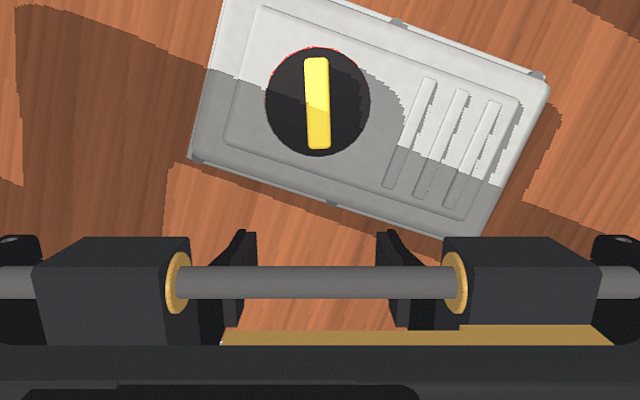

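The cap is seated flat at (317,102) with its bar still at the stop angle, about 2° behind the tool. The gripper is clear, so I'm handing in.

```bash
python3 -c "
from rig import robot
print(robot.hand_in())"
```

```text
the job is handed in; nothing more can be done
None
```

The oil filler cap is in the neck, pressed onto the seal and twisted clockwise about 70° until I felt the stop; it was let go and the job handed in after about 23 s, though no verdict came back.

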